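Bring the bearing ball to the turntable

TASK

Take the ball tray by its wooden grip, slide it along its dock until it is clear of the two keeper ledges, lift it out and carry it, always level so that the loose steel ball stays in its pocket, to the open turntable base. Finish while still holding the tray in the gripper: level and still, the ball right above the turntable's upright socket and the tray's underside about 5 cm clear above the socket's rim, resting on nothing. Leave the other things on the bench where they are.

Things in the scene. Friction and masses are not known exactly. Their poses are not given: they have to be found in the camera images.
- tray_grip (a point): Where to take the tray: on its flat wooden upright grip, 40 mm long (x), 14 mm thick (y), top 86 mm above the tray's underside. This point is 62 mm above the underside, on the tray's middle axis. Axes are the tray's: x along its length away from the ball (at the start deeper into the dock), y across, z up.
- tray: The loose tray, an aluminium plate 140 (x) x 100 (y) x 6 mm; origin under its centre, axes as tray_grip. A lip 6 mm high and 66 mm wide (y) leaves flat margins at both sides; a fixed steel bearing race, 14 mm high, towards +x balances the ball. Tray about 0.36 kg, ball 0.11 kg.
- tray_pocket (a point): Where the ball's centre is when it rests mid-pocket: 43 mm from the grip towards the tray's -x, 21 mm above the tray's underside. The pocket is a round ring, inside diameter 22 mm, rim 3 mm high: the ball rolls out if the tray is tipped by about 35 degrees, or less if jerked.
- tray_tail (a point): Middle of the tray's rear (+x) edge, 70 mm from the grip, 3 mm above its underside: the last part to leave the ledges.
- ball_center (a point): Centre of the loose steel ball, 30 mm diameter, lying in the tray's pocket.
- dock: Fixed steel dock, base 256 (x) x 140 (y) x 8 mm; origin under its centre; x points to its closed far end, the -x end is open. The tray lies on the base (underside 8 mm above the work surface) between two guide walls (4 mm play each side, top 21 mm above the work surface).
- ledge_edge (a point): Midway between the front (-x) ends of the dock's two keeper ledges, 27 mm above the work surface; axes as the dock's. From here to the closed end the ledges overhang the tray's margins by 12 mm, 7 mm above them: the tray lifts only once its tail is slid towards -x past this line. Base and walls go on 155 mm in front of it; the gap between the ledges is 76 mm.
- socket_rim (a point): Centre of the mouth of the upright socket (44 mm outside, 34 mm inside diameter) in the middle of the turntable base, 70 mm above the work surface. The base is a fixed dark steel disc of 160 mm diameter, 14 mm thick, with three small rubber rollers up to 24 mm high.
- turntable: The fixed turntable base itself; origin under its centre.
- jar: Bystander, to be left alone: closed glass jar with a metal lid, 52 mm across, 75 mm high; origin under its centre.
- sanding_block: Bystander, to be left alone: cork sanding block 90 x 45 x 30 mm; origin under its centre.
- screwdriver: Bystander, to be left alone: screwdriver lying flat.
- bowl: Bystander, to be left alone: dark rubber mixing bowl, 130 mm across, 60 mm high; origin under its centre.
- hammer: Bystander, to be left alone: hammer lying flat.
- wrench: Bystander, to be left alone: wrench lying flat.
- tin: Bystander, to be left alone: closed round tin 80 mm across, 93 mm high; origin under its centre.

How it is judged:
By the outcome, as a careful person would: the job done as asked, in the order asked, and still so for the second after the job is handed in, while the arm keeps its last pose, push and grip.
It also fails if it takes over 48 s, if anything falls off the work surface, if the arm or the gripper's body presses on something with over 40 N, if the wrist force passes 120 N, or if a joint passes its speed limit or range.

ROBOT

A 6-joint arm with a two-finger parallel gripper is mounted at the origin on the work surface. World frame = base frame: x ahead of the robot, y to its left, z up, the work surface at z = 0. Lengths are in m, angles in rad, forces in N, time in s.
With the tool pointing down it reaches from about 0.3 to 0.875 m from the base axis. Payload 6.4 kg.
Tool frame: the origin (TCP) lies on the centre line of the jaws, within the pads' length; the fingertips stand 14 mm ahead of it and the grasp point (between the pads) lies 5 mm behind it; z points along the fingers, y is the direction in which the jaws open and shut (so a half turn about z gives the same grasp; the last joint's range is limited). The gripper opens to 85 mm and grips with 20 to 120 N. Pads are 22 mm wide; open, the fingers measure 114 mm over their backs; the gripper's body (76 mm by 85 mm) begins 54 mm behind the grasp point. The pads swing forward as they close: fully open they stand 13 mm farther back than shut.
Start: joints at [-1.528, 0.181, 1.607, -0, 1.354, -0.206], TCP at [0.142, -0.557, 0.207] pointing down, gripper open.
Joint ranges: [-2.99, 2.99], [-0.89, 2.07], [0.3, 2.58], [-1.14, 4.28], [0, 2.63], [-3.12, 3.12]. Speed limits (rad/s): [2.57, 2.57, 3.01, 3.14, 3.14, 3.14].

INTERFACE

Orientations are given as a unit quaternion [w, x, y, z].
In Python, from bench import * gives the robot as it stands.
- The arm moves only by the tool servo_tool, never from a script. Its argument "plan" is a list that holds one entry, the list of rows, each a list of 5 numbers: the shift along the world's x, y, z in m, then the turn about the world's z in rad, then the gripper command: -1 is shut, 1 is fully open, values between are in proportion. In form: [[[tx, ty, tz, roll, claw], ...]]. A call has 1 to 8 rows; each row shifts and turns the commanded pose from where the row before left it; what a row does not reach is not made up. A row lasts 1/10 s, in which the tool goes at most 50 mm and 8.59 degrees, less where a joint would pass 70% of its speed; a pose out of reach is approached as far as the arm can. A call with a gripper value outside its range is refused whole. The fingers move at their own pace and stop on an object; the grip force is fixed at half the most. Time passes only in rows, so rows that do not move let the fingers close. It gives the time, the measured TCP pose, the force and the opening at its end, in the units of the state.
- get_obs(): the state, without advancing time (a new reading comes with each control period).
- camera(name): name is "scene" or "top"; returns a dict with "img" (400x640x3 uint8, blue, green, red), "camera_matrix" (3x3 intrinsics, pixels), "rvec" (rotation vector, rad) and "tvec" (3), from world to camera coordinates, as OpenCV has them. Camera axes: x right, y down, z forward; pixel columns grow to the right and rows downward; lengths in m; the calibration is good to about 2 mm. A picture is of the moment at which its call begins. There is no depth.
- hand_in(): hands the job in, once; it reports no verdict.
Trained networks look in a picture, given as the dict that the camera call returned (one of the last four; its "shot" number tells which), for a name from the list of things; names that differ only in an ending like _2 or _b are one class to them, and where a whole thing is asked for, a point or a joint stands for the part that bears it (a point fixed in the world has none). Each returns a list of dicts, best first, with "conf" (0 to 1); they miss things now and then, are a little off and sometimes report something else, mostly with a low value. They report only what shows in the picture. A call takes as long as a camera call.
- trace(picture, thing): "mask" (400x640 bool, what is visible of it) and "rect" ([left, top, right, bottom] as shares, 0 to 1, of the picture: columns of its width, rows of its height, round what is visible of it).
- pinpoint(picture, thing): "centre" ([row, column] as shares, 0 to 1, of the picture: columns of its width, rows of its height: a listed point, or the origin of a listed thing).
The state is a dict: "time_s": time; "q": joint angles; "dq": joint speeds; "joint_efforts": joint torques, N m; "eef_pos": TCP position; "eef_rot": TCP orientation; "wrist_force": force on the tool from outside, world axes, zero at the start; "torque": the same for the moment, N m; "opening": opening from 0.0 (shut) to 1.0 (fully open).
Only numpy, scipy, OpenCV 4.12 (cv2) and the standard library are available. Lean on these libraries where they do the work, as an engineer would, in place of code of your own. Each camera call takes 0.05 s, during which the arm holds its last target.

## Working session

There is one attempt and no reset: what is moved stays moved. The work goes in short steps, Python scripts to look and compute and a tool call to move; the robot and the scene stay as the last step left them, time stands still between calls to the robot, and variables do not carry over. Pictures are saved under pics/ and viewed, and the job is handed in when it is done.

Besides the shell and the picture viewer there is one more tool, called after "Call:" by a JSON object that holds its "api" and its "payload". servo_tool: Moves the arm, as the interface text tells. Its arguments: {"type":"object","properties":{"plan":{"type":"array"}},"required":["plan"]}

```bash
mkdir -p pics; cat > h.py <<'E'
from bench import *
import numpy as np, cv2
def cam(n,fn=None):
    c=camera(n)
    if fn: cv2.imwrite('pics/'+fn,c['img'])
    return c
def pin(c,t):
    r=pinpoint(c,t)
    return [(round(x['conf'],2),np.array([x['centre'][1]*640,x['centre'][0]*400])) for x in r[:3]]
def P(c):
    R=cv2.Rodrigues(np.array(c['rvec'],float))[0];t=np.array(c['tvec'],float).reshape(3)
    return R,t,np.array(c['camera_matrix'],float)
def ray(c,uv):
    R,t,K=P(c); o=-R.T@t; d=R.T@np.linalg.inv(K)@np.array([uv[0],uv[1],1.]); return o,d/np.linalg.norm(d)
def atz(c,uv,z):
    o,d=ray(c,uv); return o+d*(z-o[2])/d[2]
def tri(cs,uvs):
    A=np.zeros((3,3));b=np.zeros(3);rs=[]
    for c,u in zip(cs,uvs):
        o,d=ray(c,u);M=np.eye(3)-np.outer(d,d);A+=M;b+=M@o;rs.append((o,M))
    x=np.linalg.solve(A,b); return x,[round(1000*np.linalg.norm(M@(x-o)),1) for o,M in rs]
def proj(c,p):
    R,t,K=P(c);q=K@(R@np.array(p)+t);return q[:2]/q[2]
E
python3 - <<'E'
from h import *
np.set_printoptions(precision=4,suppress=True)
a=cam('scene','s0.png');b=cam('top','t0.png')
print(get_obs())
for t in ['tray_grip','tray','tray_pocket','tray_tail','ball_center','dock','ledge_edge','socket_rim','turntable','jar','sanding_block','screwdriver','bowl','hammer','wrench','tin']:
    pa,pb=pin(a,t),pin(b,t)
    print(t,pa[:2],pb[:2], tri([a,b],[pa[0][1],pb[0][1]]) if pa and pb else '')
E
```

```text
{'time_s': 0.1, 'q': array([-1.5283,  0.1815,  1.6079, -0.    ,  1.3538, -0.2063]), 'dq': array([ 0.0006, -0.0013, -0.0016,  0.0008,  0.0001,  0.0003]), 'joint_efforts': array([  0.0003, -44.5876, -35.2239,  -0.0003,   0.0041,  -0.    ]), 'eef_pos': array([ 0.1416, -0.5568,  0.206 ]), 'eef_rot': array([-0.0008,  0.9923,  0.1241,  0.0001]), 'wrist_force': array([ 0.3562, -0.6638, -0.653 ]), 'torque': array([ 0.0485, -0.0074,  0.0012]), 'opening': 0.9964152105978434}
tray_grip [(0.86, array([344.576, 173.8  ]))] [(0.89, array([257.92, 183.8 ]))] (array([0.6173, 0.1806, 0.0631]), [np.float64(0.4), np.float64(0.4)])
tray [(0.64, array([345.6 , 189.32]))] [(0.82, array([260.416, 184.68 ])), (0.27, array([463.232, 177.48 ]))] (array([ 0.6211,  0.1841, -0.0063]), [np.float64(0.6), np.float64(0.6)])
tray_pocket [(0.95, array([332.8 , 179.92]))] [(0.86, array([258.816, 197.52 ]))] (array([0.5764, 0.1802, 0.0264]), [np.float64(4.8), np.float64(4.8)])
tray_tail [(0.97, array([364.096, 191.   ]))] [(0.64, array([262.784, 160.8  ])), (0.32, array([390.4 , 206.32]))] (array([0.6925, 0.1777, 0.0109
[... 1297 characters left out ...]
(0.52, array([274.368, 200.6  ]))] [(0.79, array([323.2, 263.8]))] (array([ 0.4059,  0.0008, -0.0016]), [np.float64(16.3), np.float64(16.3)])
bowl [(0.86, array([208.  , 297.52]))] [(0.64, array([473.6 , 233.48])), (0.36, array([259.584, 198.4  ]))] (array([ 0.4919, -0.4393,  0.0142]), [np.float64(2.4), np.float64(2.4)])
hammer [(0.62, array([356.672, 150.8  ]))] [(0.61, array([173.184, 201.8  ]))] (array([0.5657, 0.4363, 0.0151]), [np.float64(2.4), np.float64(2.4)])
wrench [(0.45, array([374.528, 231.4  ]))] [(0.8, array([326.016, 128.6  ]))] (array([ 0.7939, -0.0064,  0.0038]), [np.float64(3.3), np.float64(3.3)])
tin [] [(0.55, array([465.024, 176.8  ])), (0.22, array([391.808, 204.2  ]))]
```

```bash
python3 - <<'E'
import cv2
a=cv2.imread('pics/s0.png');b=cv2.imread('pics/t0.png')
cv2.imwrite('pics/sc.png',cv2.resize(a[100:320,150:450],None,fx=2.6,fy=2.6,interpolation=2))
cv2.imwrite('pics/tc.png',cv2.resize(b[100:300,200:500],None,fx=2.6,fy=2.6,interpolation=2))
cv2.imwrite('pics/td.png',cv2.resize(b[145:245,220:310],None,fx=6,fy=6,interpolation=2))
E
```

```text
(no output)
```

View pics/sc.png

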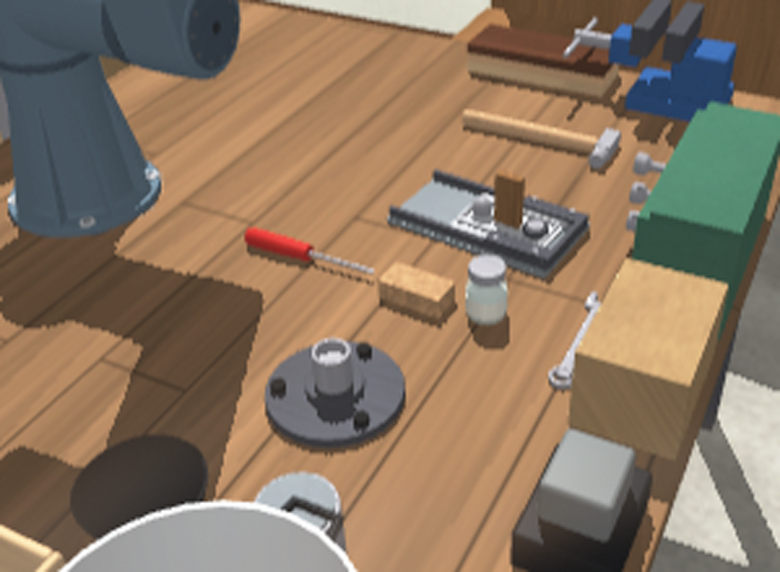

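View pics/tc.png

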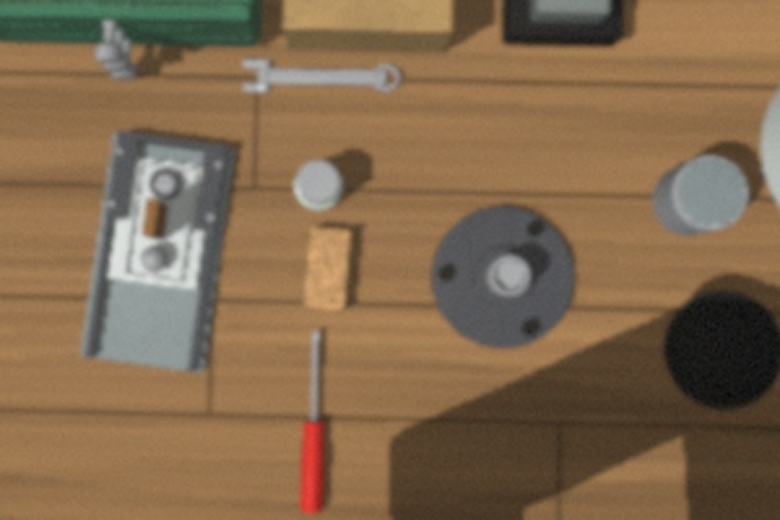

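View pics/td.png

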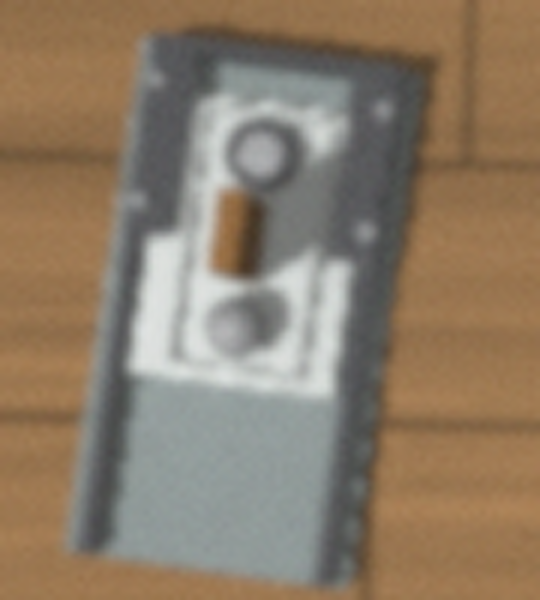

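The views show the tray deep in the dock with the ball in its pocket (top zoom: grip at about (237,235), ball at (237,325)). The dock is yawed about -9°, and the route to the turntable passes the jar and sanding block. Next I'll fit the yaw.

```bash
python3 - <<'E'
from h import *
np.set_printoptions(precision=4,suppress=True)
a=cam('scene');b=cam('top')
for t,z in [('dock',.02),('tray',.014)]:
    for c,n in((b,'top'),):
        r=trace(c,t)
        for m in r[:1]:
            k=m['mask'].astype(np.uint8); 
            cs=max(cv2.findContours(k,0,1)[0],key=cv2.contourArea)[:,0]
            W=np.array([atz(c,p,z)[:2] for p in cs],np.float32)
            print(t,n,m['conf'],k.sum(),cv2.minAreaRect(W))
            cv2.imwrite(f'pics/m_{t}.png',cv2.resize(k[145:245,220:310]*255,None,fx=5,fy=5))
# edge lines in top via gradient: dock outer edges sub-pixel along rows
g=cv2.cvtColor(b['img'],6).astype(float)
hsv=cv2.cvtColor(b['img'],40)
# wood saturated vs steel unsaturated
s=hsv[...,1].astype(float)
L=[];Rr=[]
for v in range(156,236,4):
    row=s[v,215:320]; row=np.convolve(row,[.25,.5,.25],'same'); th=70
    idx=np.where(row[2:-2]<th)[0]+2
    if len(idx): L.append((idx[0]+215,v));Rr.append((idx[-1]+215,v))
print(L);print(Rr)
for E,z in((L,.015),(Rr,.015)):
    W=np.array([atz(b,e,z)[:2] for e in E],np.float32)
    l=cv2.fitLine(W,cv2.DIST_HUBER,0,.001,.001).ravel();l=l*np.sign(l[0]) if 0 else l
    print(np.degrees(np.arctan(l[1]/l[0])),l[2:])
# repeated pinpoints
for i in range(3):
    a=cam('scene');b=cam('top')
    for t in ['tray_grip','tray_pocket','tray_tail','ball_center','ledge_edge','socket_rim','turntable']:
        pa,pb=pin(a,t),pin(b,t)
        if pa and pb: print(t,pa[0][0],pb[0][0],tri([a,b],[pa[0][1],pb[0][1]]),atz(b,pb[0][1],dict(tray_grip=.07,tray_pocket=.029,tray_tail=.011,ball_center=.029,ledge_edge=.027,socket_rim=.07,turntable=0)[t])[:2])
print(P(b)[0],-P(b)[0].T@P(b)[1],-P(a)[0].T@P(a)[1],P(b)[2])
E
```

```text
dock top 0.57 2865 ((0.5857640504837036, 0.1763553023338318), (0.14297011494636536, 0.261322557926178), 83.66288757324219)
tray top 0.6 1319 ((0.6183726787567139, 0.17687763273715973), (0.10015212744474411, 0.1402100771665573), 83.74176025390625)
[(np.int64(243), 156), (np.int64(242), 160), (np.int64(241), 164), (np.int64(241), 168), (np.int64(240), 172), (np.int64(239), 176), (np.int64(239), 180), (np.int64(238), 184), (np.int64(238), 188), (np.int64(237), 192), (np.int64(236), 196), (np.int64(236), 200), (np.int64(235), 204), (np.int64(235), 208), (np.int64(234), 212), (np.int64(233), 216), (np.int64(233), 220), (np.int64(232), 224), (np.int64(232), 228), (np.int64(231), 232)]
[(np.int64(287), 156), (np.int64(290), 160), (np.int64(317), 164), (np.int64(317), 168), (np.int64(317), 172), (np.int64(317), 176), (np.int64(287), 180), (np.int64(286), 184), (np.int64(285), 188), (np.int64(285), 192), (np.int64(284), 196), (np.int64(284), 200), (np.int64(283), 204), (np.int64(283), 208), (np.int64(282), 212), (np.int64(282), 216), (np.int64(281), 220), (np.int64(281), 224), (np.int64(280),
[... 1782 characters left out ...]
t64(4.0)]) [0.6855 0.1744]
ball_center 0.61 0.59 (array([ 0.4885,  0.1388, -0.3019]), [np.float64(130.8), np.float64(130.8)]) [0.5711 0.1798]
ledge_edge 0.62 0.67 (array([0.6198, 0.1764, 0.0305]), [np.float64(0.3), np.float64(0.3)]) [0.6198 0.1768]
socket_rim 0.74 0.88 (array([ 0.6527, -0.1426,  0.3313]), [np.float64(104.0), np.float64(104.0)]) [ 0.565  -0.2138]
turntable 0.75 0.81 (array([ 0.5639, -0.2114, -0.0017]), [np.float64(7.6), np.float64(7.6)]) [ 0.5574 -0.2153]
[[ 0.0213 -0.9997 -0.0147]
 [-0.9973 -0.0203 -0.0706]
 [ 0.0703  0.0161 -0.9974]] [ 0.5116 -0.0256  1.4252] [ 1.0172 -0.8463  0.7686] [[483.9458   0.     323.0127]
 [  0.     483.9458 188.6621]
 [  0.       0.       1.    ]]
```

```bash
ls; python3 -c "
import cv2,numpy as np
a=cv2.imread('pics/s0.png');cv2.imwrite('pics/se.png',cv2.resize(a[155:215,295:385],None,fx=8,fy=8,interpolation=2))"
```

```text
h.py
pics
```

View pics/se.png

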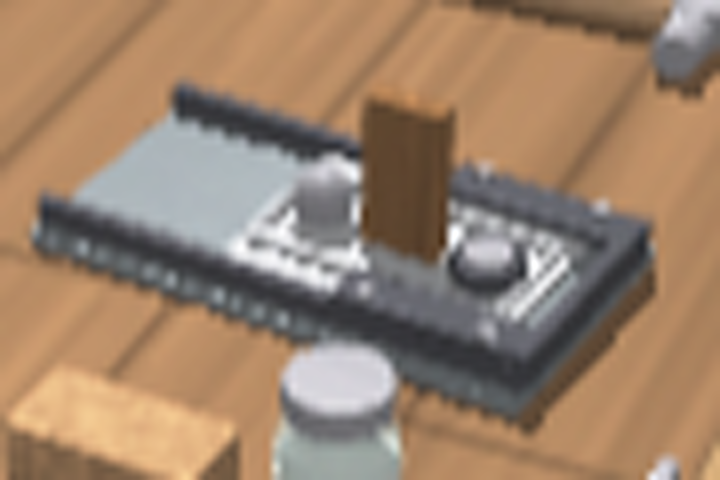

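```bash
cat > ov.py <<'E'
from h import *
import sys
def overlay(c,fn,box,dx,dy,yaw,s,gx=None,sock=None):
    x0,y0,x1,y1=box; im=cv2.resize(c['img'][y0:y1,x0:x1],None,fx=s,fy=s,interpolation=2)
    C,S=np.cos(yaw),np.sin(yaw)
    def w(x,y,z): return proj(c,[dx+C*x-S*y,dy+S*x+C*y,z])
    def ln(pts,col,cl=True):
        q=np.array([(np.array(p)-[x0,y0]+.5)*s for p in pts],np.int32); cv2.polylines(im,[q],cl,col,1,cv2.LINE_AA)
    for z,col in((0,(0,0,255)),(.021,(0,255,0))):
        ln([w(x,y,z) for x,y in((-.128,-.07),(.128,-.07),(.128,.07),(-.128,.07))],col)
    ln([w(.027,-.058,.027),w(.027,.058,.027)],(255,0,255),False)
    if gx is not None:
        X,Y,yw=gx;C2,S2=np.cos(yw),np.sin(yw)
        def w2(x,y,z): return proj(c,[X+C2*x-S2*y,Y+S2*x+C2*y,z])
        for z in(.014,.094): ln([w2(x,y,z) for x,y in((-.02,-.007),(.02,-.007),(.02,.007),(-.02,.007))],(255,255,0))
        ln([w2(x,y,.014) for x,y in((-.07,-.05),(.07,-.05),(.07,.05),(-.07,.05))],(0,255,255))
        ln([w2(-.043+.015*np.cos(t),.015*np.sin(t),.029) for t in np.linspace(0,6.28,20)],(0,0,255))
    if sock is not None:
        for r,z in((.022,.07),(.08,.014),(.08,0)):
            ln([proj(c,[sock[0]+r*np.cos(t),sock[1]+r*np.sin(t),z]) for t in np.linspace(0,6.28,40)],(0,255,255))
    cv2.imwrite('pics/'+fn,im)
E
python3 - <<'E'
from ov import *
a=cam('scene');b=cam('top')
A=(.5858,.1764,np.radians(-6.4))
overlay(b,'o1t.png',(220,145,310,245),*A,6,(.616,.178,np.radians(-6.4)))
overlay(a,'o1s.png',(295,155,385,215),*A,8,(.616,.178,np.radians(-6.4)))
overlay(b,'o1t2.png',(350,165,435,245),*A,7,None,(.565,-.207))
overlay(a,'o1s2.png',(240,220,320,280),*A,9,None,(.565,-.207))
E
```

```text
(no output)
```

View pics/o1t.png

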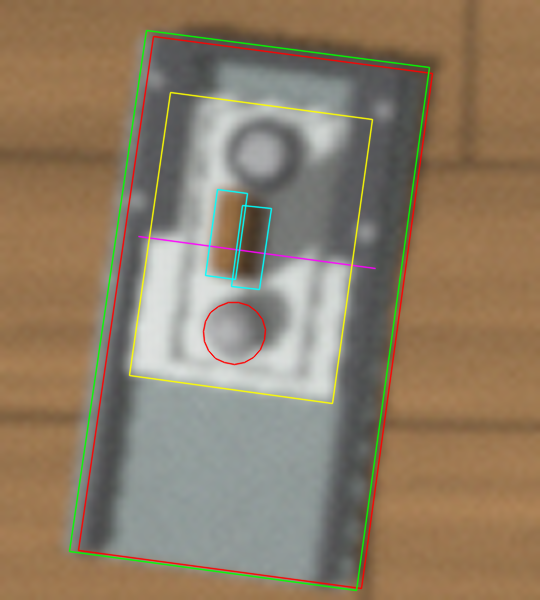

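View pics/o1s.png

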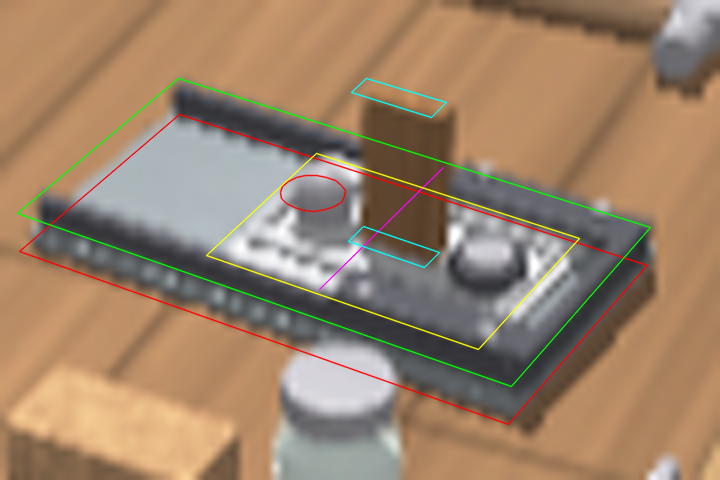

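View pics/o1t2.png

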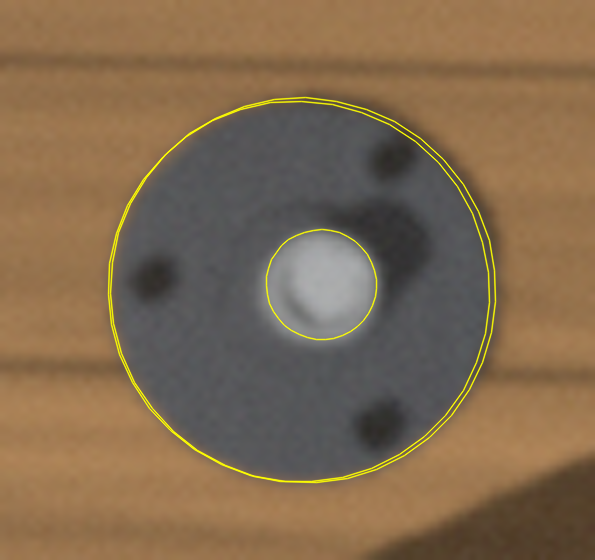

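View pics/o1s2.png

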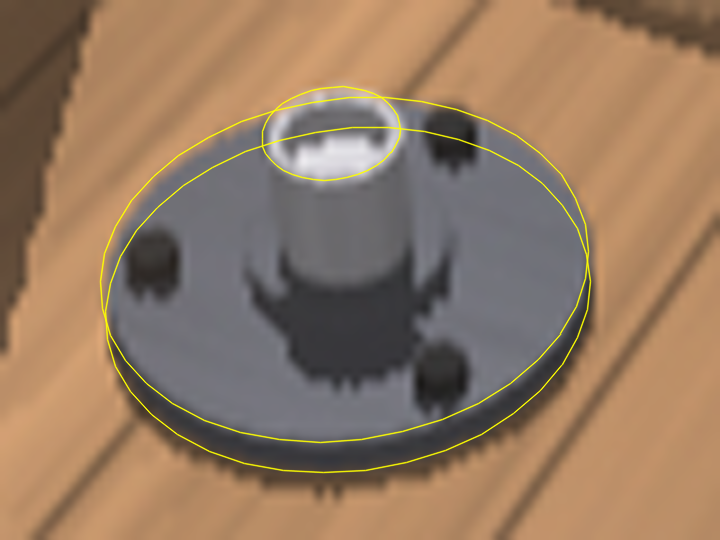

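Call:
{"api": "servo_tool", "payload": {"plan": [[[0.0198, 0.0307, 0, -0.015, 1], [0.0198, 0.0307, 0, -0.015, 1], [0.0198, 0.0307, 0, -0.015, 1], [0.0198, 0.0307, 0, -0.015, 1], [0.0198, 0.0307, 0, -0.015, 1], [0.0198, 0.0307, 0, -0.015, 1], [0.0198, 0.0307, 0, -0.015, 1], [0.0198, 0.0307, 0, -0.015, 1]]]}}

```text
time_s: 5.2
eef_pos: [0.3006, -0.3105, 0.207]
eef_rot: [0.0, 0.998, 0.064, 0.0]
wrist_force: [0.3, 0.3, -0.6]
opening: 1.0
```

Call:
{"api": "servo_tool", "payload": {"plan": [[[0.0198, 0.0307, 0, -0.015, 1], [0.0198, 0.0307, 0, -0.015, 1], [0.0198, 0.0307, 0, -0.015, 1], [0.0198, 0.0307, 0, -0.015, 1], [0.0198, 0.0307, 0, -0.015, 1], [0.0198, 0.0307, 0, -0.015, 1], [0.0198, 0.0307, 0, -0.015, 1], [0.0198, 0.0307, 0, -0.015, 1]]]}}

```text
time_s: 6.0
eef_pos: [0.4592, -0.0647, 0.2071]
eef_rot: [0.0, 1.0, 0.004, 0.0]
wrist_force: [0.0, -0.7, 1.2]
opening: 1.003
```

Call:
{"api": "servo_tool", "payload": {"plan": [[[0.0198, 0.0307, 0, -0.015, 1], [0.0198, 0.0307, 0, -0.015, 1], [0.0198, 0.0307, 0, -0.015, 1], [0.0198, 0.0307, 0, -0.015, 1], [0.0198, 0.0307, 0, -0.015, 1], [0.0198, 0.0307, 0, -0.015, 1], [0.0198, 0.0307, 0, -0.015, 1], [0.0198, 0.0307, 0, -0.015, 1]]]}}

```text
time_s: 6.8
eef_pos: [0.6175, 0.1809, 0.2067]
eef_rot: [0.0, 0.998, -0.056, 0.0]
wrist_force: [1.0, -0.4, 0.7]
opening: 0.996
```

Call:
{"api": "servo_tool", "payload": {"plan": [[[0, 0, 0, 0, 1], [0, 0, 0, 0, 1], [0, 0, 0, 0, 1]]]}}

```text
time_s: 7.1
eef_pos: [0.6163, 0.1788, 0.2066]
eef_rot: [0.0, 0.998, -0.056, -0.0]
wrist_force: [-0.3, -0.7, 0.0]
opening: 0.995
```

```bash
python3 - <<'E'
from ov import *
np.set_printoptions(precision=4,suppress=True)
o=get_obs();print(o)
a=cam('scene','s1.png');b=cam('top','t1.png')
for c in(a,b):
    m=c['img'].copy()
for n,c in(('s',a),('t',b)):
    im=c['img'].copy()
    p=o['eef_pos'];q=[proj(c,p),proj(c,[p[0],p[1],.08])]
    x,y=q[1];x0,y0=int(x)-60,int(y)-55
    im=cv2.resize(im[y0:y0+100,x0:x0+120],None,fx=6,fy=6,interpolation=2)
    for k in q: cv2.circle(im,tuple(int(v) for v in ((k-[x0,y0]+.5)*6)),4,(0,0,255),-1)
    cv2.imwrite(f'pics/{n}1c.png',im)
E
```

```text
{'time_s': 7.1, 'q': array([ 0.098 ,  0.3276,  1.4274, -0.0004,  1.3873,  1.7803]), 'dq': array([-0.012 , -0.0118,  0.0058,  0.0025, -0.0009,  0.0021]), 'joint_efforts': array([  0.6088, -51.8784, -35.8207,   0.0392,  -0.0149,   0.0005]), 'eef_pos': array([0.6163, 0.1788, 0.2066]), 'eef_rot': array([ 0.0002,  0.9984, -0.0557, -0.0003]), 'wrist_force': array([-0.2963, -0.6837,  0.0047]), 'torque': array([-0.0623,  0.0004,  0.0176]), 'opening': 0.9946334396145614}
```

View pics/s1c.png

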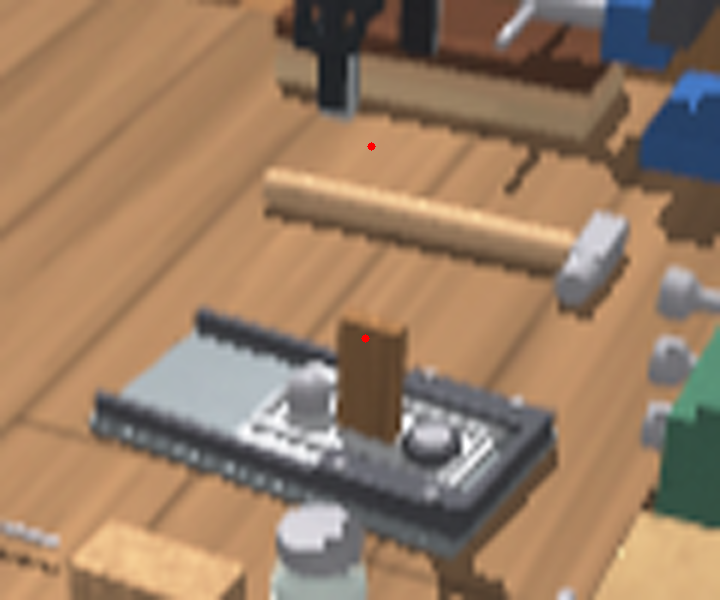

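View pics/t1c.png

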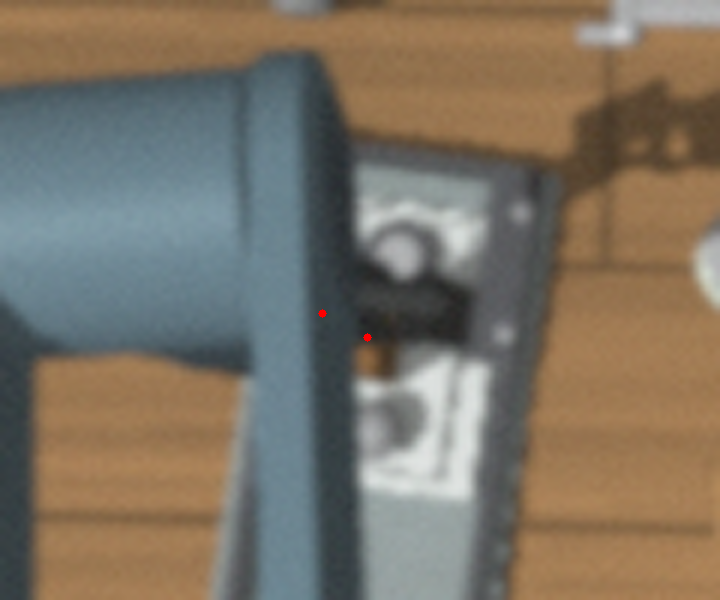

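```bash
python3 - <<'E'
from h import *
np.set_printoptions(precision=1,suppress=True)
a=cam('scene');o=get_obs();p=o['eef_pos']
y=np.array([np.sin(np.radians(6.4)),-np.cos(np.radians(6.4)),0])*-1
im=a['img'].copy();x0,y0=280,60
im=cv2.resize(im[y0:y0+130,x0:x0+140],None,fx=5,fy=5,interpolation=2)
for s in(-.0425,.0425):
  for z in(.19,.206,.22,.26):
    k=proj(a,[p[0]-y[0]*0+s*-np.sin(-.1117),p[1]+s*np.cos(-.1117),z]);print(s,z,k)
    cv2.circle(im,tuple(int(v) for v in ((k-[x0,y0]+.5)*5)),3,(0,0,255),-1)
cv2.imwrite('pics/s2c.png',im)
E
```

```text
-0.0425 0.19 [339.2 147.6]
-0.0425 0.206 [339.3 143.3]
-0.0425 0.22 [339.4 139.5]
-0.0425 0.26 [339.6 128.2]
0.0425 0.19 [351.3 137.4]
0.0425 0.206 [351.5 133.2]
0.0425 0.22 [351.6 129.5]
0.0425 0.26 [352.1 118.5]
```

View pics/s2c.png

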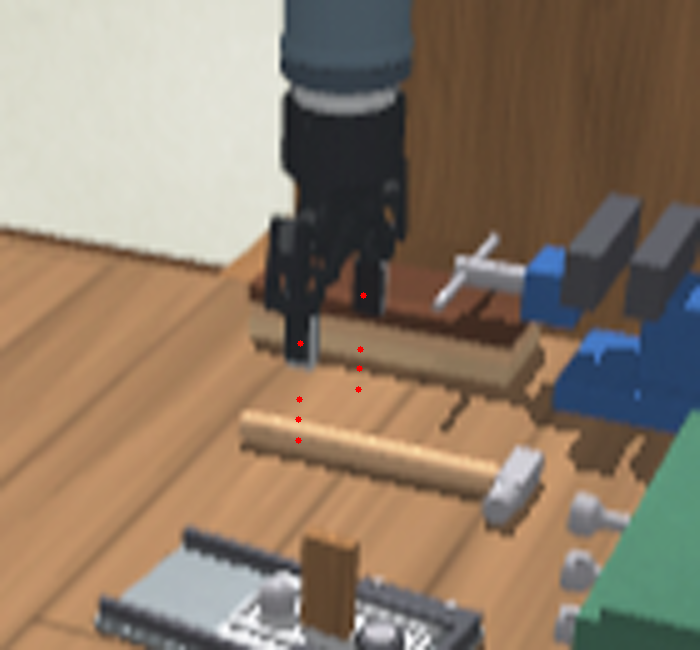

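Fingers in the scene view: tips at about rows 133 and 123, which is higher than the stated geometry predicts for the open gripper. I'll descend partway and check again.

Call:
{"api": "servo_tool", "payload": {"plan": [[[0, 0, -0.02, 0, 1], [0, 0, -0.02, 0, 1], [0, 0, -0.02, 0, 1], [0, 0, -0.02, 0, 1], [0, 0, 0, 0, 1], [0, 0, 0, 0, 1]]]}}

```text
time_s: 7.85
eef_pos: [0.6167, 0.1789, 0.1272]
eef_rot: [0.0, 0.998, -0.056, -0.0]
wrist_force: [-0.2, -0.4, 1.2]
opening: 1.001
```

```bash
cat > tip.py <<'E'
from ov import *
import sys
np.set_printoptions(precision=4,suppress=True)
a=cam('scene');b=cam('top');o=get_obs();p=o['eef_pos'];print(p,o['eef_rot'],o['opening'])
for n,c in(('s',a),('t',b)):
    k=proj(c,p);x0,y0=max(0,int(k[0])-55),max(0,int(k[1])-45)
    im=cv2.resize(c['img'][y0:y0+110,x0:x0+120],None,fx=5,fy=5,interpolation=2)
    h=.0425*o['opening']
    for s in(-h,h):
      for dz,col in((-.014,(0,255,255)),(0,(0,0,255)),(.005,(0,255,0)),(.03,(255,0,0))):
        k=proj(c,[p[0]+s*np.sin(.1117),p[1]+s*np.cos(.1117),p[2]+dz])
        cv2.circle(im,tuple(int(v) for v in ((k-[x0,y0]+.5)*5)),3,col,-1)
    cv2.imwrite(f'pics/{sys.argv[1]}{n}.png',im)
E
python3 tip.py a
```

```text
[0.6178 0.1793 0.1285] [-0.0002  0.9984 -0.0557  0.0012] 1.001208695655696
```

View pics/as.png

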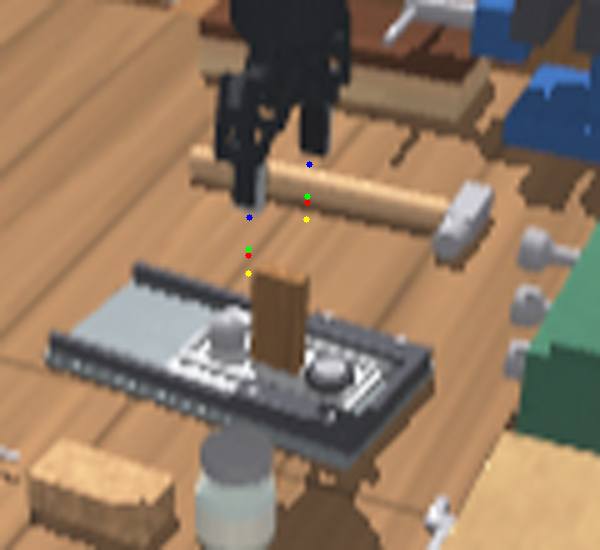

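View pics/at.png

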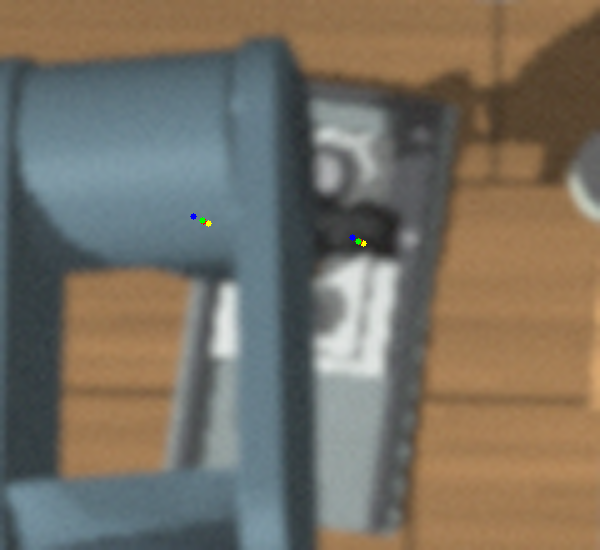

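Call:
{"api": "servo_tool", "payload": {"plan": [[[0, 0, 0, 0, -0.6], [0, 0, 0, 0, -0.6], [0, 0, 0, 0, -0.6], [0, 0, 0, 0, -0.6], [0, 0, 0, 0, -0.6], [0, 0, 0, 0, -0.6], [0, 0, 0, 0, -0.6], [0, 0, 0, 0, -0.6]]]}}

```text
time_s: 8.75
eef_pos: [0.6168, 0.1795, 0.1267]
eef_rot: [-0.0, 0.998, -0.056, -0.0]
wrist_force: [0.5, 0.2, -0.1]
opening: 0.202
```

```bash
python3 tip.py b
```

```text
[0.6168 0.1795 0.1268] [ 0.      0.9985 -0.0555 -0.    ] 0.20548892876449495
```

View pics/bs.png

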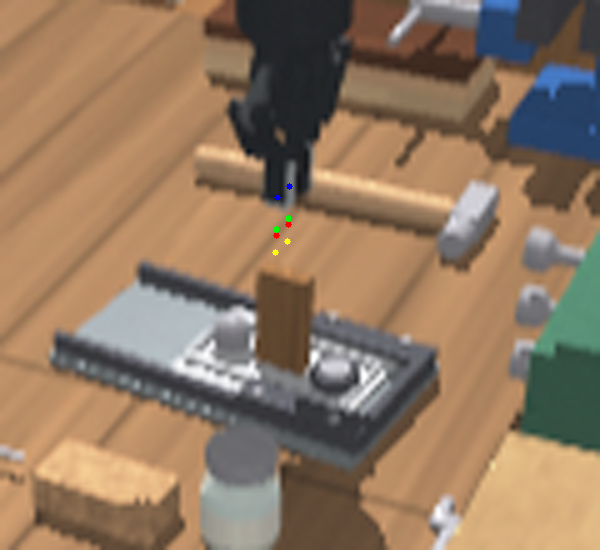

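View pics/bt.png

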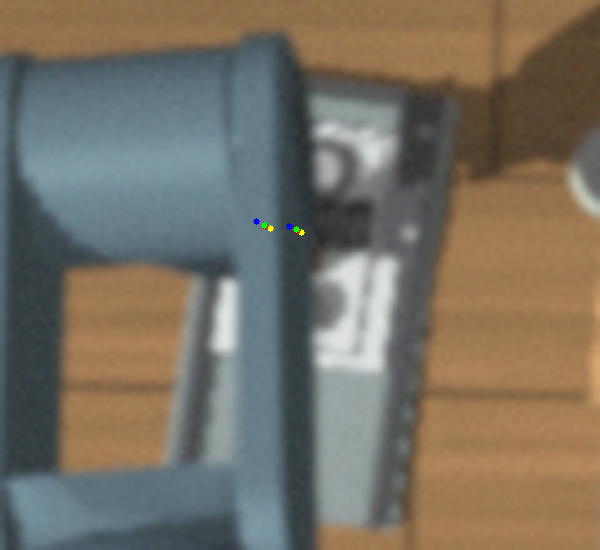

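Call:
{"api": "servo_tool", "payload": {"plan": [[[0, 0, 0, 0, 1], [0, 0, 0, 0, 1], [0, 0, 0, 0, 1], [0, 0, 0, 0, 1], [0, 0, 0, 0, 1], [0, 0, 0, 0, 1], [0, 0, 0, 0, 1], [0, 0, 0, 0, 1]]]}}

```text
time_s: 9.65
eef_pos: [0.6168, 0.1795, 0.1268]
eef_rot: [0.0, 0.998, -0.056, -0.0]
wrist_force: [-0.5, 0.3, -0.1]
opening: 1.002
```

Call:
{"api": "servo_tool", "payload": {"plan": [[[0, 0, -0.01, 0, 1], [0, 0, -0.01, 0, 1], [0, 0, -0.01, 0, 1], [0, 0, -0.01, 0, 1], [0, 0, -0.01, 0, 1], [0, 0, -0.01, 0, 1], [0, 0, 0, 0, 1]]]}}

```text
time_s: 10.35
eef_pos: [0.6154, 0.1793, 0.0645]
eef_rot: [0.0, 0.998, -0.056, -0.002]
wrist_force: [-0.7, 0.1, -0.3]
opening: 1.002
```

```bash
python3 tip.py c
```

```text
[0.6167 0.1795 0.0665] [ 0.      0.9985 -0.0556 -0.0003] 1.002433904301609
```

View pics/cs.png

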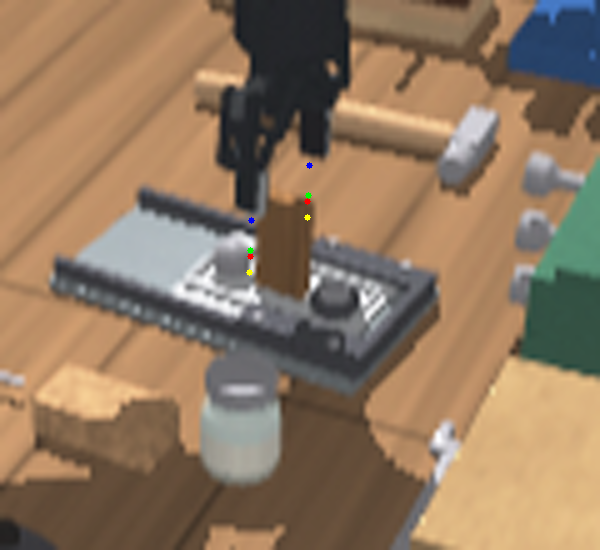

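View pics/ct.png

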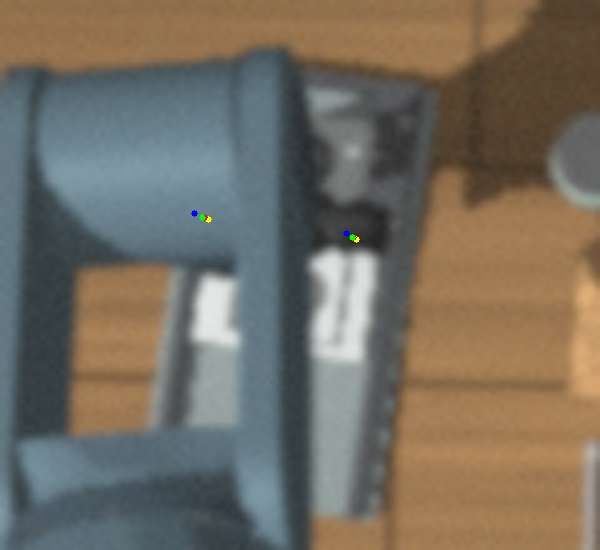

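By the picture the fingertips are still above the grip top: tip midpoint at about (282,182), grip top at (285,195). They sit about 35 mm higher than the stated tool frame implies, so I'll keep descending in small steps by vision and force.

Call:
{"api": "servo_tool", "payload": {"plan": [[[0, 0, -0.01, 0, 1], [0, 0, -0.01, 0, 1], [0, 0, 0, 0, 1]]]}}

```text
time_s: 10.75
eef_pos: [0.6153, 0.1793, 0.0447]
eef_rot: [0.0, 0.998, -0.056, -0.002]
wrist_force: [0.3, 0.6, -0.4]
opening: 1.003
```

```bash
python3 tip.py d
```

```text
[0.6164 0.1795 0.0462] [ 0.0001  0.9985 -0.0555 -0.0005] 1.0014496978830152
```

View pics/ds.png

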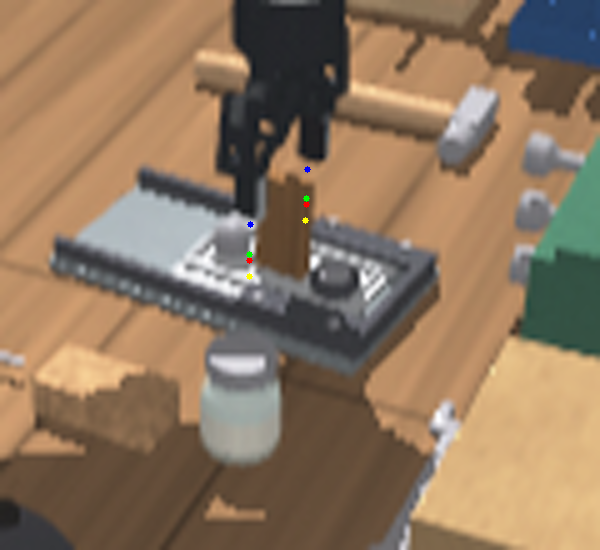

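Call:
{"api": "servo_tool", "payload": {"plan": [[[0, 0, -0.01, 0, 1], [0, 0, 0, 0, 1], [0, 0, 0, 0, 0.3], [0, 0, 0, 0, 0.3], [0, 0, 0, 0, 0.3], [0, 0, 0, 0, 0.3]]]}}

```text
time_s: 11.45
eef_pos: [0.617, 0.1795, 0.0371]
eef_rot: [-0.0, 0.998, -0.056, 0.0]
wrist_force: [0.8, 0.6, -0.1]
opening: 0.646
```

```bash
python3 tip.py e
```

```text
[0.6169 0.1795 0.037 ] [-0.      0.9985 -0.0556  0.0002] 0.6499043299784144
```

View pics/es.png

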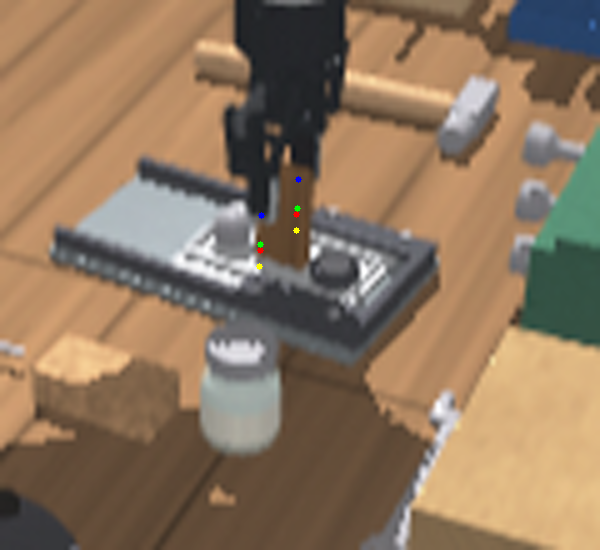

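View pics/et.png

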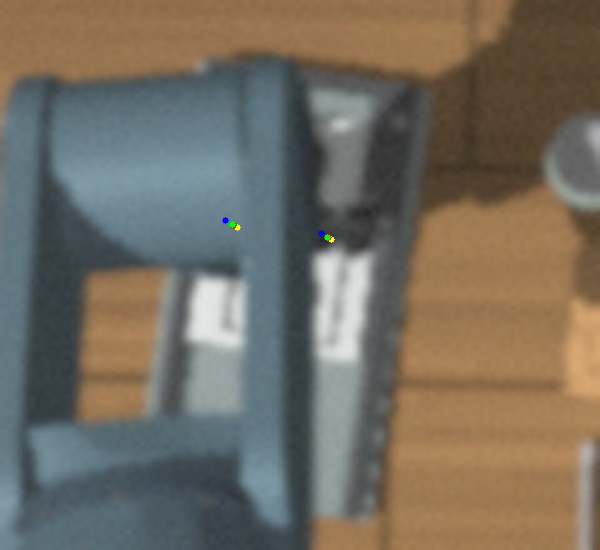

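Call:
{"api": "servo_tool", "payload": {"plan": [[[0, 0, 0, 0, -0.3], [0, 0, 0, 0, -0.3], [0, 0, 0, 0, -0.5], [0, 0, 0, 0, -0.6], [0, 0, 0, 0, -0.7], [0, 0, 0, 0, -1], [0, 0, 0, 0, -1], [0, 0, 0, 0, -1]]]}}

```text
time_s: 12.35
eef_pos: [0.6169, 0.1791, 0.037]
eef_rot: [0.0, 0.998, -0.056, 0.0]
wrist_force: [-1.5, -3.8, 2.6]
opening: 0.159
```

```bash
python3 tip.py f; python3 -c "
from h import *
o=get_obs();print(o['wrist_force'],o['torque'],o['opening'])"
```

```text
[0.6169 0.1791 0.037 ] [ 0.0002  0.9985 -0.0556  0.0001] 0.1555398958030124
[-1.00777843 -5.25095094  3.25595619] [-0.6770975   0.20784474 -0.09316424] 0.1555398958030124
```

View pics/fs.png

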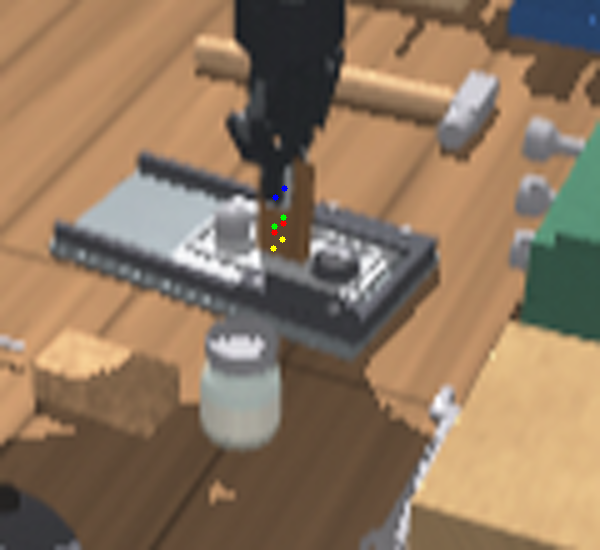

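View pics/ft.png

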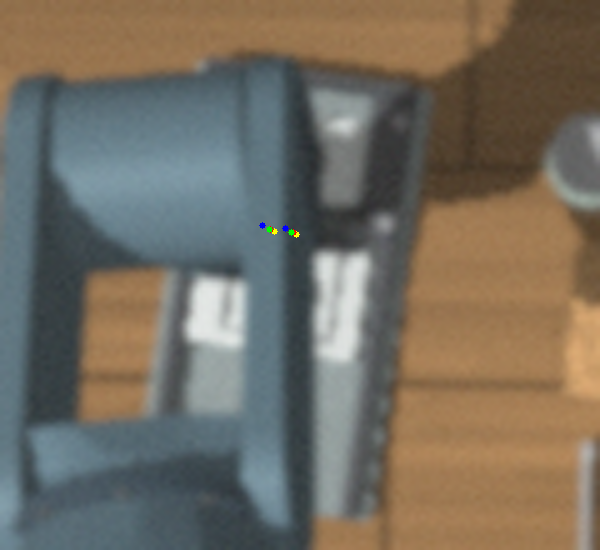

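Call:
{"api": "servo_tool", "payload": {"plan": [[[-0.002, -0.0005, 0, 0, -1], [-0.005, 0.0002, 0, 0, -1], [-0.008, 0.0009, 0, 0, -1], [-0.008, 0.0009, 0, 0, -1], [-0.008, 0.0009, 0, 0, -1], [-0.005, 0.0006, 0, 0, -1], [-0.003, 0.0003, 0, 0, -1], [0, 0, 0, 0, -1]]]}}

```text
time_s: 13.25
eef_pos: [0.577, 0.1831, 0.037]
eef_rot: [-0.0, 0.998, -0.055, -0.001]
wrist_force: [-1.2, 0.7, 5.7]
opening: 0.157
```

```bash
python3 tip.py g; python3 -c "
from h import *
o=get_obs();print(o['wrist_force'],o['torque'],o['opening'])"
```

```text
[0.5769 0.1831 0.037 ] [-0.0001  0.9985 -0.0555 -0.0009] 0.15565064546100443
[-1.82945545  0.34230821  7.23904125] [-0.01042998  0.23720666  0.06767837] 0.15565064546100443
```

View pics/gs.png

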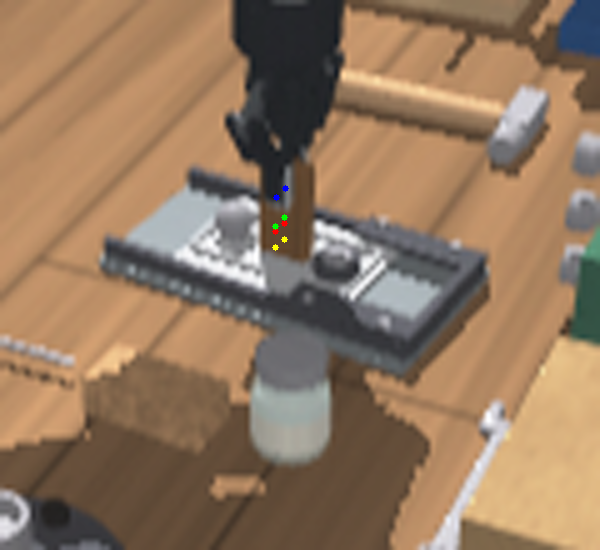

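View pics/gt.png

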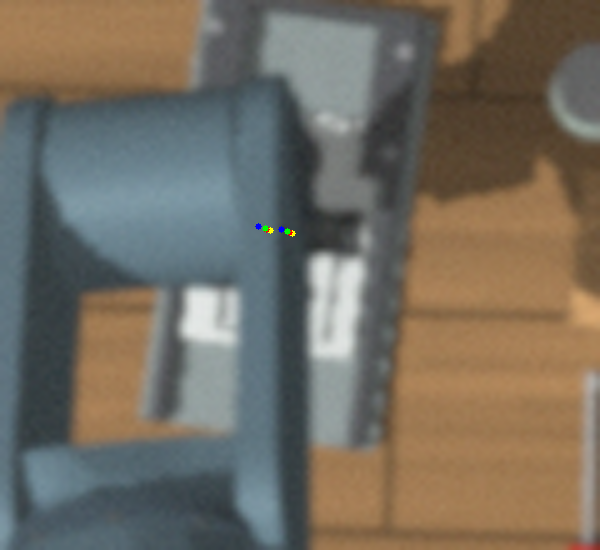

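The tray slides with the grip and the ball is still in its pocket (about (235,222) in the scene crop). The fz of 7 N says I'm pressing down a little, so I'll ease up 0.5 mm and go on.

Call:
{"api": "servo_tool", "payload": {"plan": [[[-0.003, 0.0003, 0.0005, 0, -1], [-0.006, 0.0007, 0, 0, -1], [-0.009, 0.001, 0, 0, -1], [-0.009, 0.001, 0, 0, -1], [-0.009, 0.001, 0, 0, -1], [-0.006, 0.0007, 0, 0, -1], [-0.003, 0.0003, 0, 0, -1], [0, 0, 0, 0, -1]]]}}

```text
time_s: 14.15
eef_pos: [0.5311, 0.188, 0.037]
eef_rot: [0.0, 0.998, -0.055, -0.001]
wrist_force: [-3.3, 0.5, 3.2]
opening: 0.15
```

```bash
python3 tip.py i; python3 - <<'E'
from ov import *
np.set_printoptions(precision=4,suppress=True)
o=get_obs();print(o['wrist_force'],o['torque'],o['opening'])
b=cam('top');a=cam('scene')
for t in['tray_tail','ledge_edge']:
    print(t,[ (x[0],x[1]) for x in pin(b,t)],[x for x in pin(a,t)])
E
```

```text
[0.5311 0.188  0.037 ] [ 0.0001  0.9985 -0.0555 -0.0017] 0.15450569139142759
[-6.3526 -0.3068  4.4765] [0.0414 0.7852 0.0288] 0.15450569139142759
tray_tail [(0.73, array([259.328, 193.12 ]))] [(0.96, array([340.928, 185.8  ]))]
ledge_edge [(0.96, array([259.2 , 185.68]))] [(0.63, array([344.512, 183.2  ]))]
```

View pics/is.png

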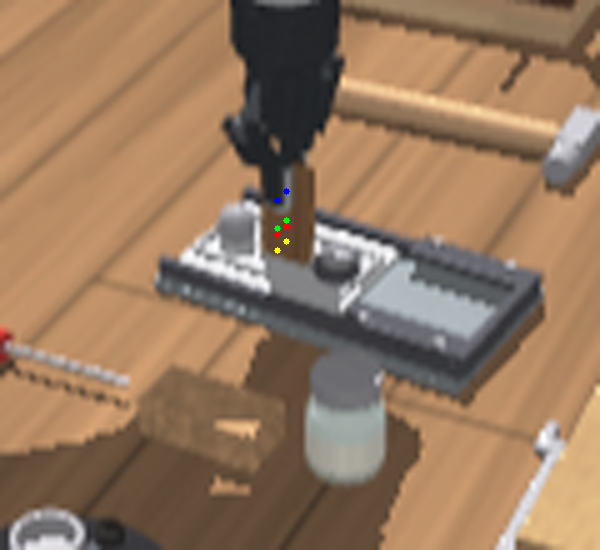

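View pics/it.png

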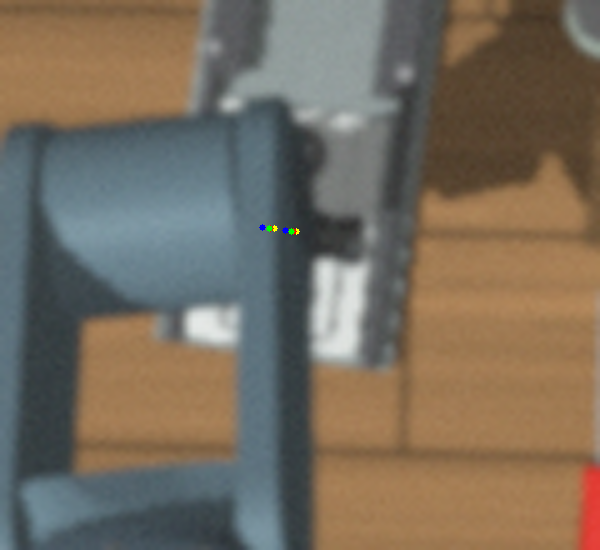

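The tail is clear: a strip of bare dock base about 8–10 mm wide shows between the ledge ends and the tail (top crop, row 97 to 118). Lifting gently.

Call:
{"api": "servo_tool", "payload": {"plan": [[[0, 0, 0.001, 0, -1], [0, 0, 0.002, 0, -1], [0, 0, 0.004, 0, -1], [0, 0, 0.004, 0, -1], [0, 0, 0.004, 0, -1], [0, 0, 0.003, 0, -1], [0, 0, 0.002, 0, -1], [0, 0, 0, 0, -1]]]}}

```text
time_s: 15.35
eef_pos: [0.5331, 0.1878, 0.0577]
eef_rot: [-0.0, 0.998, -0.056, 0.0]
wrist_force: [-0.1, -0.0, -5.1]
opening: 0.152
```

```bash
python3 tip.py j; python3 - <<'E'
from ov import *
np.set_printoptions(precision=4,suppress=True)
o=get_obs();print(o['wrist_force'],o['torque'],o['opening'])
E
```

```text
[0.5327 0.1878 0.0573] [-0.      0.9985 -0.0556 -0.    ] 0.156260628467672
[-1.042  -1.5269 -4.1179] [ 0.0239  0.0063 -0.0147] 0.156260628467672
```

View pics/js.png

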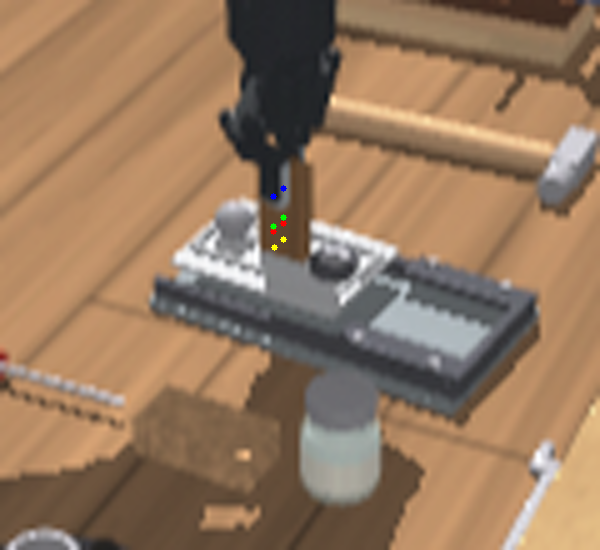

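The tray is free: weight 4–5 N, torque about 0, ball in its pocket. Raise it, then carry.

Call:
{"api": "servo_tool", "payload": {"plan": [[[0, 0, 0.004, 0, -1], [0, 0, 0.009, 0, -1], [0, 0, 0.015, 0, -1], [0, 0, 0.02, 0, -1], [0, 0, 0.02, 0, -1], [0, 0, 0.02, 0, -1], [0, 0, 0.015, 0, -1], [0, 0, 0.008, 0, -1]]]}}

```text
time_s: 16.25
eef_pos: [0.5339, 0.1879, 0.171]
eef_rot: [-0.0, 0.998, -0.056, 0.002]
wrist_force: [0.6, 0.6, -5.3]
opening: 0.154
```

Call:
{"api": "servo_tool", "payload": {"plan": [[[0, 0, 0.002, 0, -1], [0.001, -0.004, 0, 0, -1], [0.002, -0.008, 0, 0, -1], [0.002, -0.012, 0, 0, -1], [0.003, -0.016, 0, 0, -1], [0.004, -0.02, 0, 0, -1], [0.004, -0.02, 0, 0, -1], [0.004, -0.02, 0, 0, -1]]]}}

```text
time_s: 17.05
eef_pos: [0.5529, 0.0856, 0.1699]
eef_rot: [0.0, 0.998, -0.056, -0.0]
wrist_force: [1.0, 1.2, -6.0]
opening: 0.152
```

Call:
{"api": "servo_tool", "payload": {"plan": [[[0.004, -0.02, 0, 0, -1], [0.004, -0.02, 0, 0, -1], [0.004, -0.02, 0, 0, -1], [0.004, -0.02, 0, 0, -1], [0.004, -0.02, 0, 0, -1], [0.004, -0.02, 0, 0, -1], [0.004, -0.02, 0, 0, -1], [0.004, -0.02, 0, 0, -1]]]}}

```text
time_s: 17.85
eef_pos: [0.5844, -0.0746, 0.1698]
eef_rot: [0.0, 0.998, -0.056, -0.0]
wrist_force: [-0.0, 0.5, -4.8]
opening: 0.158
```

Call:
{"api": "servo_tool", "payload": {"plan": [[[0.004, -0.02, 0, 0, -1], [0.004, -0.02, 0, 0, -1], [0.004, -0.02, 0, 0, -1], [0.004, -0.02, 0, 0, -1], [0.003, -0.016, 0, 0, -1], [0.002, -0.012, 0, 0, -1], [0.002, -0.007, 0, 0, -1], [0.001, -0.003, 0, 0, -1]]]}}

```text
time_s: 18.65
eef_pos: [0.6089, -0.1907, 0.1701]
eef_rot: [-0.0, 0.998, -0.056, -0.0]
wrist_force: [0.7, -0.7, -5.7]
opening: 0.158
```

Call:
{"api": "servo_tool", "payload": {"plan": [[[0, 0, 0, 0, -1], [0, 0, 0, 0, -1], [0, 0, 0, 0, -1]]]}}

```text
time_s: 18.95
eef_pos: [0.6088, -0.1894, 0.1703]
eef_rot: [-0.0, 0.998, -0.055, -0.0]
wrist_force: [-0.1, 0.5, -5.7]
opening: 0.153
```

```bash
cat > fin.py <<'E'
from ov import *
import sys
np.set_printoptions(precision=4,suppress=True)
a=cam('scene');b=cam('top');o=get_obs();p=o['eef_pos'];print(o['time_s'],p,o['eef_rot'],o['opening'],o['wrist_force'],o['torque'],o['dq'])
cv2.imwrite(f'pics/{sys.argv[1]}s.png',cv2.resize(a['img'][130:280,190:370],None,fx=4.4,fy=4.4,interpolation=2))
cv2.imwrite(f'pics/{sys.argv[1]}t.png',cv2.resize(b['img'][150:260,320:450],None,fx=5,fy=5,interpolation=2))
for t in ['ball_center','tray_pocket','tray_tail','tray','socket_rim','turntable']:
    pa,pb=pin(a,t),pin(b,t)
    print(t,pa[:1],pb[:1],tri([a,b],[pa[0][1],pb[0][1]]) if pa and pb else '')
E
python3 fin.py k
```

```text
19.05 [ 0.6088 -0.1896  0.1704] [-0.0001  0.9985 -0.0552  0.    ] 0.1550862596009037 [-0.5613  0.4424 -5.9845] [-0.0002  0.0101  0.0469] [-0.0026  0.0012 -0.0007 -0.0006 -0.0024  0.0017]
ball_center [(0.64, array([287.104, 198.92 ]))] [(0.69, array([390.4 , 203.12]))] (array([ 0.5759, -0.1737,  0.1764]), [np.float64(11.8), np.float64(11.8)])
tray_pocket [(0.92, array([277.888, 205.52 ]))] [(0.91, array([390.784, 201.4  ]))] (array([ 0.5686, -0.1845,  0.1597]), [np.float64(2.9), np.float64(2.9)])
tray_tail [(0.66, array([317.184, 221.08 ]))] [(0.82, array([392.896, 161.68 ]))] (array([ 0.6816, -0.1869,  0.1446]), [np.float64(4.7), np.float64(4.7)])
tray [(0.57, array([295.424, 215.08 ]))] [(0.63, array([393.984, 184.68 ]))] (array([ 0.619 , -0.1906,  0.1469]), [np.float64(3.5), np.float64(3.5)])
socket_rim [(0.69, array([270.912, 200.68 ]))] [(0.57, array([396.672, 206.8  ]))] (array([ 0.5548, -0.1967,  0.1803]), [np.float64(2.1), np.float64(2.1)])
turntable [(0.7, array([278.272, 252.48 ]))] [(0.67, array([393.984, 207.   ]))] (array([ 0.5644, -0.2109, -0.0002]), [np.float64(2.5), np.float64(2.5)])
```

View pics/ks.png

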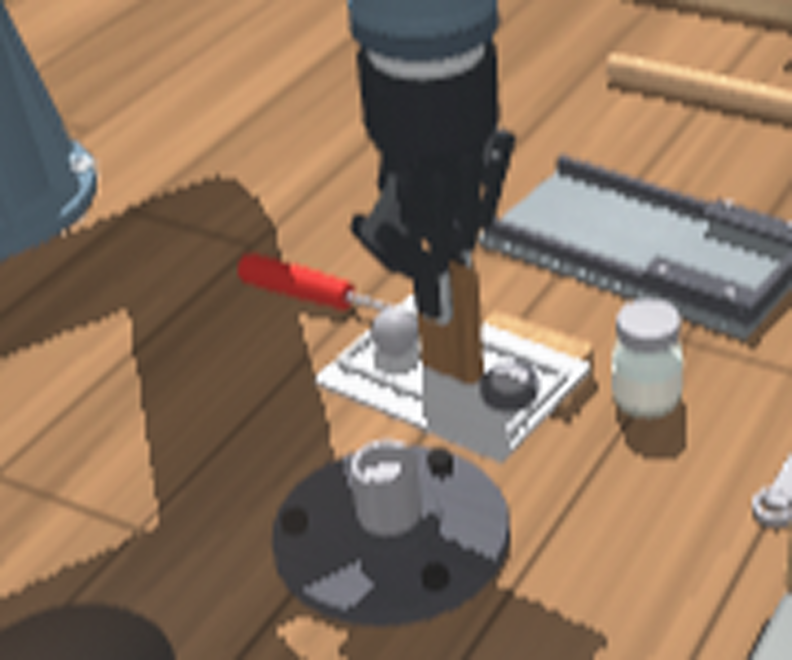

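View pics/kt.png

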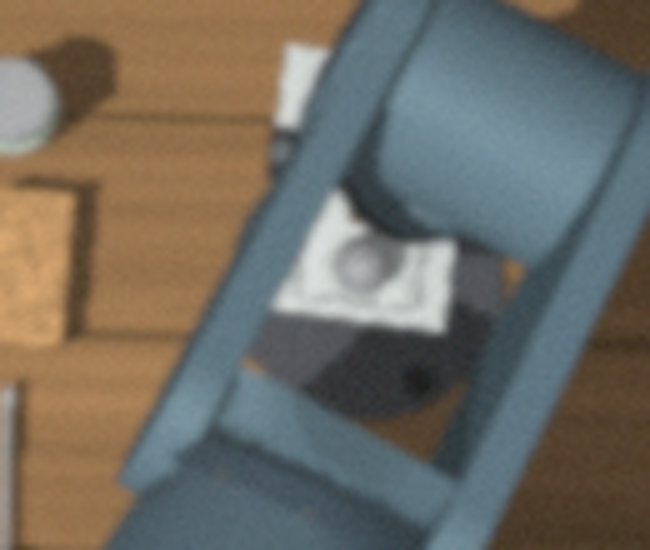

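```bash
python3 - <<'E'
from ov import *
np.set_printoptions(precision=4,suppress=True)
a=cam('scene');b=cam('top')
# ball segment: hough-free, use hand pixels
sb,tb=np.array([279.3,204.5]),np.array([393.1,202.1])
sr,tr=np.array([276.7,234.7]),np.array([394.9,205.6])
print('ball',tri([a,b],[sb,tb]),atz(a,sb,.162)[:2],atz(b,tb,.162)[:2])
print('rim',tri([a,b],[sr,tr]),atz(a,sr,.07)[:2],atz(b,tr,.07)[:2])
# scan: fit disc in top start image (z=.014) from grayscale mask of t0
im=cv2.imread('pics/t0.png');hsv=cv2.cvtColor(im,40)
m=((hsv[...,1]<70)&(hsv[...,2]>0)).astype(np.uint8);m[:, :350]=0;m[:,435:]=0;m[:165]=0;m[245:]=0
cs=max(cv2.findContours(m,0,1)[0],key=cv2.contourArea);e=cv2.fitEllipse(cv2.convexHull(cs));print(e,atz(b,e[0],.010)[:2])
im=cv2.imread('pics/s0.png');hsv=cv2.cvtColor(im,40)
m=((hsv[...,1]<60)).astype(np.uint8);m[:,:245]=0;m[:,312:]=0;m[:225]=0;m[275:]=0
cs=max(cv2.findContours(m,0,1)[0],key=cv2.contourArea);e=cv2.fitEllipse(cv2.convexHull(cs));print(e,atz(a,e[0],.012)[:2])
cv2.imwrite('pics/mm.png',m*255)
# trace-based ball
for n,c in(('s',a),('t',b)):
    r=trace(c,'ball_center')
    for x in r[:2]: 
        M=cv2.moments(x['mask'].astype(np.uint8));print(n,x['conf'],M['m00'],M['m10']/max(M['m00'],1),M['m01']/max(M['m00'],1))
E
```

```text
ball (array([ 0.5703, -0.1874,  0.1655]), [np.float64(1.4), np.float64(1.4)]) [ 0.569  -0.1829] [ 0.5692 -0.1886]
rim (array([ 0.5644, -0.2057,  0.0669]), [np.float64(0.7), np.float64(0.7)]) [ 0.567  -0.2082] [ 0.5638 -0.2056]
((393.018310546875, 206.09725952148438), (53.96841812133789, 54.64323043823242), 80.02027130126953) [ 0.5645 -0.2081]
((278.4092712402344, 251.097412109375), (41.18191909790039, 54.20726776123047), 81.01563262939453) [ 0.5712 -0.2147]
s 0.66 76.0 278.7894736842105 204.52631578947367
t 0.61 86.0 393.25581395348837 202.6627906976744
```

Call:
{"api": "servo_tool", "payload": {"plan": [[[-0.001, -0.003, -0.002, 0, -1], [-0.001, -0.005, -0.004, 0, -1], [-0.001, -0.005, -0.005, 0, -1], [-0.001, -0.004, -0.005, 0, -1], [0, -0.002, -0.004, 0, -1], [0, -0.001, -0.002, 0, -1], [0, 0, 0, 0, -1], [0, 0, 0, 0, -1]]]}}

```text
time_s: 20.65
eef_pos: [0.6049, -0.2101, 0.1484]
eef_rot: [-0.0, 0.998, -0.056, 0.0]
wrist_force: [-0.5, -0.4, -4.7]
opening: 0.152
```

```bash
python3 fin.py l; python3 - <<'E'
from ov import *
np.set_printoptions(precision=4,suppress=True)
S=[];T=[]
for i in range(3):
    a=cam('scene');b=cam('top')
    for c,L in((a,S),(b,T)):
        for x in trace(c,'ball_center')[:1]:
            M=cv2.moments(x['mask'].astype(np.uint8));q=np.array([M['m10'],M['m01']])/M['m00'];print(x['conf'],M['m00'],q);L.append(q)
s,t=np.median(S,0),np.median(T,0)
print(s,t,tri([a,b],[s,t]),atz(a,s,.141),atz(b,t,.141))
# predicted px of ball if above socket estimated (per-camera offsets)
for n,c,r in(('s',a,np.array([276.7,234.7])),('t',b,np.array([394.9,205.6]))):
    w=atz(c,r,.07); print(n,'want ball px',proj(c,[w[0],w[1],.141]))
E
```

```text
20.75 [ 0.6051 -0.2101  0.1486] [ 0.0001  0.9985 -0.0555  0.0003] 0.15431546744162847 [ 0.083   0.4125 -4.7348] [ 0.044   0.0174 -0.0125] [-0.0004 -0.0012 -0.0008  0.0008 -0.0014 -0.0005]
ball_center [(0.58, array([273.6 , 216.52]))] [(0.67, array([400.32, 204.08]))] (array([ 0.5654, -0.2108,  0.1387]), [np.float64(0.1), np.float64(0.1)])
tray_pocket [(0.58, array([275.072, 214.92 ]))] [(0.92, array([400.32, 205.2 ]))] (array([ 0.5651, -0.2085,  0.1423]), [np.float64(3.3), np.float64(3.3)])
tray_tail [(0.75, array([308.8 , 234.08]))] [(0.6, array([401.024, 165.2  ]))] (array([ 0.6731, -0.214 ,  0.1174]), [np.float64(1.4), np.float64(1.4)])
tray [(0.72, array([287.872, 228.12 ]))] [(0.96, array([398.72, 190.32]))] (array([ 0.6054, -0.2093,  0.1099]), [np.float64(1.7), np.float64(1.7)])
socket_rim [(0.7, array([279.424, 231.6  ]))] [(0.7, array([396.928, 204.68 ]))] (array([ 0.5703, -0.2069,  0.0816]), [np.float64(5.2), np.float64(5.2)])
turntable [(0.7, array([279.296, 257.4  ]))] [(0.75, array([399.104, 204.8  ]))] (array([ 0.5733, -0.2251, -0.004 ]), [np.float64(4.9), np.float64(4.9)])
0.68 87.0 [275.2414 214.5977]
0.71 289.0 [320.1142 279.1384]
0.58 87.0 [275.023  214.2644]
0.62 78.0 [274.9615 214.4359]
0.66 95.0 [399.1684 204.9895]
[275.023  214.4359] [359.6413 242.0639] (array([ 0.4734, -0.1019,  0.0338]), [np.float64(17.1), np.float64(17.1)]) [ 0.5658 -0.2037  0.141 ] [ 0.4629 -0.1045  0.141 ]
s want ball px [274.5708 215.4869]
t want ball px [398.479 204.642]
```

View pics/ls.png

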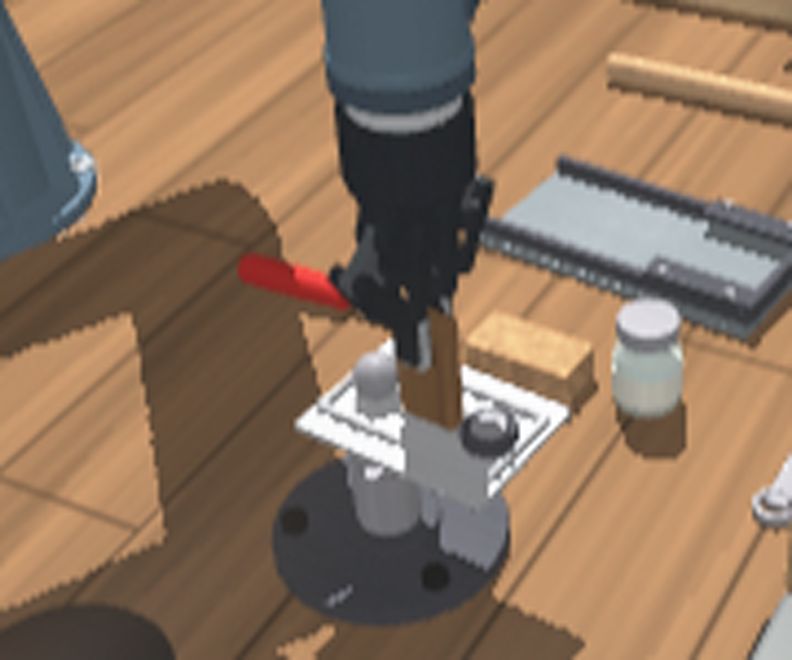

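View pics/lt.png

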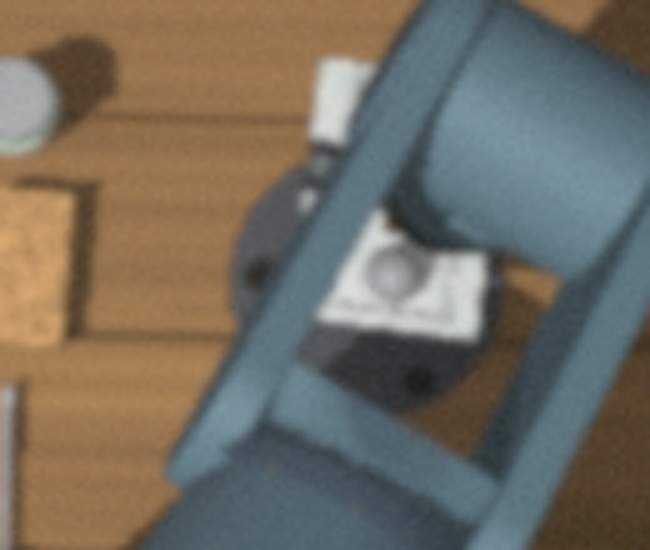

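```bash
python3 - <<'E'
from h import *
o=get_obs();print(o['time_s'],o['eef_pos'],o['wrist_force'],o['opening'],abs(o['dq']).max())
print(hand_in())
E
```

```text
21.95 [ 0.60479746 -0.21020817  0.14828627] [-0.06329904  0.29595015 -5.25307025] 0.15232617380807256 0.0010425571091846947
the job is handed in; nothing more can be done
None
```

I took the tray by its grip, slid it about 86 mm along the dock and lifted it out. I carried it level to the turntable and handed the job in at 21.95 s, still holding it; no verdict was reported.

**State at hand-in:**
- The tray is held with the jaws at 13 mm, and the wrist carries about 5 N, which matches the tray plus ball, so it rests on nothing.
- The tool is upright and the joints are still, at no more than 0.001 rad/s.
- Both camera views show the ball in its pocket, and I saw no bystander moved. I did not measure their positions again at the end.

**Ball position over the socket:** the ball is within about 2 mm sideways by the top camera. The scene camera was off by about 1 pixel (3–4 mm), which could be height or sideways error.

**Height above the rim:** the tray's underside is about 49 mm above the rim by arm position, measured from where the tray rested on the dock. Camera estimates ranged from about 40 to 51 mm.

**Disagreements:**
- In the pictures the fingertips sat about 35 mm higher than the stated tool frame implies. I set the grasp height by vision and force instead, with about 28 mm of pad on the grip.
- The two cameras differed by a few millimetres on the dock. I compared ball and socket within each camera, so most of that cancels out.
- The network points scattered by up to about 1 cm, with a few clear misses that I did not use.

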